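Click a stirrer's speed selector round to the blue mark and start it

ROBOT

A 6-joint arm with a two-finger parallel gripper is mounted at the origin on the work surface; the furniture and walls round the work are solid. World frame = base frame: x ahead of the robot, y to its left, z up, the work surface at z = 0. Lengths are in m, angles in degrees, forces in N, time in s.
With the tool pointing down it reaches from about 0.375 to 0.9 m from the base axis. Payload 3.1 kg.
Tool frame: the origin (TCP) lies at the very end of the fingers, on their centre line; the grasp point (between the pads) lies 19 mm behind it; z points along the fingers, y is the direction in which the jaws open and shut (so a half turn about z gives the same grasp; the last joint's range is limited). The gripper opens to 87 mm and grips with 3 to 60 N. Pads are 19 mm wide; open, the fingers measure 117 mm over their backs; the gripper's body (75 mm by 190 mm) begins 51 mm behind the grasp point.
Start: joints at [-77.263, 30.224, 82.088, -0, 67.689, -10.227], TCP at [0.244, -0.575, 0.223] pointing down, gripper open.
Joint ranges: [-176.69, 176.69], [-43.24, 126.21], [12.49, 139.97], [-82, 262], [0, 151.66], [-163.58, 163.58]. Speed limits (degrees/s): [159.86, 159.86, 180, 180, 180, 180].

INTERFACE

Orientations are given as a 3x3 rotation matrix whose columns are the frame's x, y, z axes.
In Python, from rig import read_state, capture, hand_in gives the robot as it stands. The module is installed in compiled form; this text tells all that it offers.
- The arm moves only by the tool send_rows, never from a script. Its argument "moves" is one flat list of numbers, 7 for each row, row after row: the turn, a rotation vector about the world's x, y, z in degrees, then the shift along the world's x, y, z in cm, then the gripper's target within -1 to 1 (fully open at 1, half-way at 0, shut at -1). In form: [rx, ry, rz, tx, ty, tz, hand, rx, ry, rz, tx, ty, tz, hand, ...]. A call has 1 to 20 rows; each row shifts and turns the commanded pose from where the row before left it; what a row does not reach is not made up. A row lasts 1/10 s, in which the tool goes at most 50 mm and 8.59 degrees, less where a joint would pass 70% of its speed; a pose out of reach is approached as far as the arm can. A call with a gripper value outside its range is refused whole. The fingers move at their own pace and stop on an object; the grip force is fixed at half the most. Time passes only in rows, so rows that do not move let the fingers close. It gives the time, the measured TCP pose, the force and the opening at its end, in the units of the state.
- read_state(): the state, without advancing time (a new reading comes with each control period).
- capture(name): name is "scene" or "top" or "wrist"; returns a dict with "pixels" (480x640x3 uint8, red, green, blue), "vertical_fov" (degrees; the focal length in pixels is half the picture's height over the tangent of half this angle, whatever the lens; pixels are square), "cx", "cy" (the principal point, pixels), "dist" ([k1, k2, p1, p2, k3] as OpenCV has them; the pictures are not rectified), "rvec" (rotation vector, rad) and "tvec" (3), from world to camera coordinates, as OpenCV has them. Camera axes: x right, y down, z forward; pixel columns grow to the right and rows downward; lengths in m; the calibration is good to about 2 mm. A picture is of the moment at which its call begins. There is no depth.
- hand_in(): hands the job in, once; it reports no verdict.
The state is a dict: "time_s": time; "joint_positions": joint angles; "qvel": joint speeds; "tau": joint torques, N m; "position": TCP position; "tcp_rot": TCP orientation; "force": force on the tool from outside, world axes, zero at the start; "moment": the same for the moment, N m; "opening": opening from 0.0 (shut) to 1.0 (fully open).
Only numpy, scipy, OpenCV 4.12 (cv2) and the standard library are available. Lean on these libraries where they do the work, as an engineer would, in place of code of your own. Each camera call takes 0.05 s, during which the arm holds its last target.

TASK

With a fingertip, push the pointer of the laboratory stirrer's speed selector round clockwise, click by click, until it rests in the click position at the blue mark, and only then press the green start key right down and let it come up again. Do not pinch the pointer between the fingers, and leave the beaker on the stirrer and the flask, stopper and marker pen beside it where they stand.

Things in the scene. Friction and masses are not known exactly. Their poses are not given: they have to be found in the camera images.
- stirrer: Laboratory stirrer: fixed low grey case 220 (x) x 170 (y) x 60 mm high. Origin at the centre of its underside, -x is its front. The black control panel is level, on the front half of the top at z = 60 mm; a white plate, top at z = 76 mm, covers the rear half (x = -9 to +105 mm) and carries the beaker. Selector axis at x = -60, y = +22 mm; start key at x = -60, y = -60 mm.
- dial_axis (a point): The selector's vertical axis, at the panel (60 mm above the worktop); axes as the stirrer's. 8 dots stand round it at 44 mm radius, 30 degrees apart: dot k (0 to 7) at 105 - 30 k degrees from the stirrer's +x axis, counterclockwise seen from above. Dots 0 to 3 and 7 are small and white; 4 to 6 are the blue, red and yellow marks, in an order that changes.
- selector (a joint): Selector angle in rad: 0 at dot 0, growing clockwise seen from above, stops just past dots 0 and 7. A spring click holds it at each dot (every 0.5236 rad): pushed over half way it snaps on to the next dot by itself, pushed less it springs back. A click takes about 0.07 N m, 3 N at 25 mm from the axis. It starts in position 0, 1 or 2.
- pointer_tip (a point): Pointing end of the grey selector: round skirt of 20 mm radius, 10 mm high, and on it an upright white pointer bar 10 mm wide with flat sides, from 14 mm behind the axis to 34 mm in front of it and from 10 to 30 mm above the panel, with a black line on top at the pointing end. This point: 34 mm from the axis, 22 mm above the panel; +x along the pointer, +z up.
- pointer_back: The 5 mm thick half of the pointer bar on its +y side (left, looking along the pointer): the side to push for turning clockwise. Origin on the axis at the panel, +x along the pointer.
- pointer_front: The other 5 mm half of the pointer bar (-y side). Force on both halves at once from the fingers is a pinch. Origin on the axis at the panel, +x along the pointer.
- pointer_aim (a point): Point on the panel in line with the pointer, 44 mm from the axis: it lies over the dot that is chosen.
- mark_blue: Blue disc, 10 mm across, 1.5 mm thick, stuck on the panel at dot 4, 5 or 6: the wanted speed. Origin at the centre of its underside.
- mark_red: Red disc of the same size at another of the dots 4 to 6.
- mark_yellow: Yellow disc of the same size at another of the dots 4 to 6.
- start_key (a joint): Travel of the start key in m: 0 up, 0.005 fully down; springs up, fully down takes about 4 N.
- start_key_top (a point): Centre of the top of the green round start key (22 mm across, in a black housing 38 mm across whose top is 9 mm below the key's), 21 mm above the panel when up; press it straight down.
- beaker: Glass beaker, 68 mm across, 90 mm high, standing loose on the white plate; origin at the centre of its underside.
- flask: Conical glass flask, 92 mm across, 124 mm high, loose on the worktop; origin at the centre of its underside.
- rail (a point): Fixed aluminium rail of the bench frame: a bar 26 mm wide and 48 mm high, level and straight along the world x axis through the whole reach, above the right side of the bench; this point is on the middle of its underside, 0.416 m above the worktop (its top is at 0.464 m). The stirrer stands on its left (+y). The arm may start with the hand on its far right side and must then be raised over it.
- stopper: Black rubber stopper, 34 mm across, 22 mm high, loose on the worktop; origin at the centre of its underside.
- marker: Green marker pen, 135 mm long, 15 mm thick, lying loose on the worktop along its own y; origin under its middle.
Mind the look-alikes: they are no part of the job. Leave any purple or red look-alike of the beaker alone. What is shaped like the flask but orange or red is not meant.

How it is judged (in metres and radians):
On the way, in this order (a step that is already met when the one before it is completed fails the run):
1. the selector rests in the click position at the blue mark (horizontal distance between pointer_aim and mark_blue below 0.006 m and velocity of joint selector between -0.2 and 0.2 rad/s and value of joint start_key below 0.002 m), for 0.3 s.
2. the start key is pressed right down with the selector at the blue mark (horizontal distance between pointer_aim and mark_blue below 0.006 m and value of joint start_key above 0.004 m), for 0.05 s.
At the end, for the whole second after the job is handed in: The pointer rests at the blue mark (its aim point within 6 mm of the mark's centre), the start key has been pressed at least 4 mm down after that and is up again (within 1 mm), and beaker, flask, stopper and marker are within 15 mm of where they stood, beaker and flask upright (horizontal distance between pointer_aim and mark_blue below 0.006 m and value of joint start_key below 0.001 m and velocity of joint selector between -0.05 and 0.05 rad/s and distance of each of beaker, flask, stopper, marker from where it was at the start of the episode below 0.015 m and angle between each of beaker, flask's own z axis and vertical below 0.1 rad); the robot touches nothing.
It fails at once if the start key is pressed (more than 2 mm) while the selector is not at the blue mark (value of joint start_key above 0.002 m and not (horizontal distance between pointer_aim and mark_blue below 0.006 m)).
It fails at once if the pointer is pinched: more than 1.5 N from the fingers on both its sides at once (contact force between the fingers and pointer_back above 1.5 N and contact force between the fingers and pointer_front above 1.5 N).
It fails at once if the beaker, flask, stopper or marker is shifted or lifted by more than 15 mm (distance of any of beaker, flask, stopper, marker from where it was at the start of the episode above 0.015 m).
It also fails if it takes over 51 s, if anything falls off the work surface, if the arm or the gripper's body presses on something with over 40 N, if the wrist force passes 120 N, or if a joint passes its speed limit or range.

## Working session

There is one attempt and no reset: what is moved stays moved. The work goes in short steps, Python scripts to look and compute and a tool call to move; the robot and the scene stay as the last step left them, time stands still between calls to the robot, and variables do not carry over. Pictures are saved under pics/ and viewed, and the job is handed in when it is done.

Besides the shell and the picture viewer there is one more tool, called after "Request:" in YAML: its name, and indented under it one key for each argument. send_rows: Moves the arm, as the interface text tells. Its arguments: {"type":"object","properties":{"moves":{"type":"array","items":{"type":"number"}}},"required":["moves"]}

```bash
mkdir -p pics; cat > h.py <<'E'
import numpy as np, cv2
from rig import read_state, capture, hand_in
import pickle
def cap(n,f):
    c=capture(n); pickle.dump(c,open(f'pics/{f}.pkl','wb')); cv2.imwrite(f'pics/{f}.png',c['pixels'][:,:,::-1]); return c
def load(f): return pickle.load(open(f'pics/{f}.pkl','rb'))
def K(c):
    f=240/np.tan(np.radians(c['vertical_fov'])/2); return np.array([[f,0,c['cx']],[0,f,c['cy']],[0,0,1]])
def ray(c,uv):
    p=cv2.undistortPoints(np.array([[uv]],float),K(c),np.array(c['dist']))[0,0]
    R=cv2.Rodrigues(np.array(c['rvec'],float))[0]; t=np.array(c['tvec'],float)
    return -R.T@t, R.T@np.array([p[0],p[1],1])
def onz(c,uv,z):
    o,d=ray(c,uv); return o+d*(z-o[2])/d[2]
def proj(c,P):
    return cv2.projectPoints(np.array(P,float).reshape(-1,3),np.array(c['rvec'],float),np.array(c['tvec'],float),K(c),np.array(c['dist']))[0][:,0]
E
python3 - <<'E'
from h import *
for n in ['scene','top','wrist']:
    c=cap(n,n+'0'); print(n,c['vertical_fov'],ray(c,(320,240)))
s=read_state(); print(s)
E
```

```text
scene 47.962822938006966 (array([ 1.04678517, -1.11352507,  0.94885623]), array([-0.37656887,  0.77842907, -0.50226183]))
top 50.457760624632805 (array([ 0.34470796, -0.00257524,  1.56233712]), array([ 0.14411433, -0.02008539, -0.98936942]))
wrist 69.17643792728423 (array([ 0.31773991, -0.54264697,  0.38467845]), array([-0.27634605, -0.11401245, -0.95430166]))
{'time_s': 0.15, 'joint_positions': array([-7.72638226e+01,  3.02657026e+01,  8.21379580e+01,  2.13170274e-04,
        6.76907180e+01, -1.02264067e+01]), 'qvel': array([ 0.10959519, -0.11793542, -0.12595351,  0.02070475,  0.04710909,
        0.03737295]), 'tau': array([ 6.03329609e-04, -4.40431523e+01, -1.76842064e+01,  6.32696436e-02,
        5.52266696e-02, -1.04765672e-04]), 'position': array([ 0.24374466, -0.57491235,  0.22181616]), 'tcp_rot': array([[ 9.20760422e-01,  3.90128332e-01, -3.59791747e-04],
       [ 3.90128386e-01, -9.20759066e-01,  1.60744751e-03],
       [ 2.95829305e-04, -1.62043902e-03, -9.99998643e-01]]), 'force': array([-0.54745797, -0.21770674,  0.4815547 ]), 'moment': array([-0.0165198 ,  0.0403205 ,  0.00586244]), 'opening': 1.0014972331825533}
```

View pics/scene0.png

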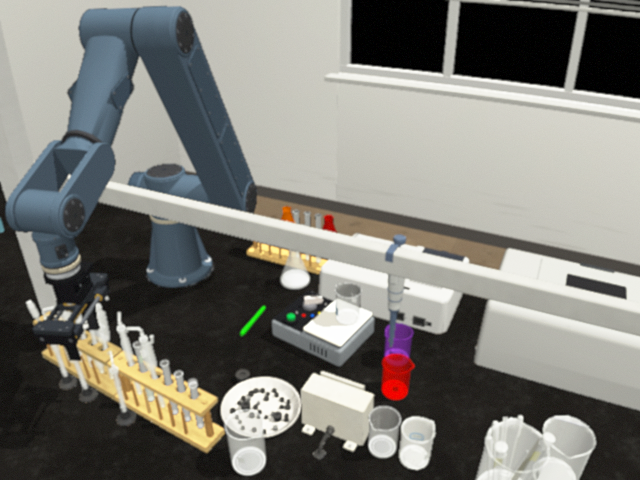

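View pics/top0.png

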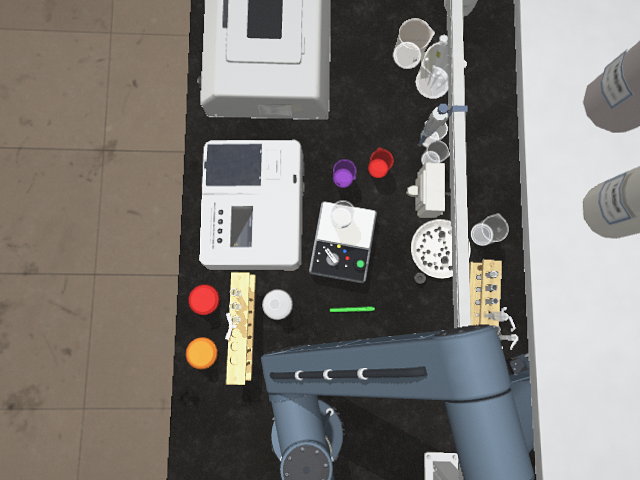

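The top view has +x up and +y left. The stirrer is near (343,240), the rail at column 458, the hand right of the rail. I'll zoom on the panel.

```bash
python3 - <<'E'
from h import *
c=load('top0');im=c['pixels'][:,:,::-1]
z=cv2.resize(im[195:290,300:400],None,fx=6,fy=6,interpolation=cv2.INTER_CUBIC);cv2.imwrite('pics/z0.png',z)
print('rail',onz(c,(452,100),.464),onz(c,(465,100),.464), onz(c,(455,300),.464))
hsv=cv2.cvtColor(c['pixels'],cv2.COLOR_RGB2HSV)
for n,lo,hi in [('blue',(105,120,60),(130,255,255)),('yellow',(22,120,120),(34,255,255)),('red',(0,150,100),(6,255,255)),('green',(45,120,80),(85,255,255))]:
    m=cv2.inRange(hsv,lo,hi);k,l,st,ce=cv2.connectedComponentsWithStats(m)
    for i in range(1,k):
        if st[i,4]>3 and 300<ce[i][0]<400 and 190<ce[i][1]<330: print(n,st[i],ce[i],onz(c,ce[i],.0615 if n!='green' else .081))
# white plate corners
m=cv2.inRange(hsv,(0,0,190),(180,40,255)); m2=np.zeros_like(m); m2[195:290,305:385]=m[195:290,305:385]
k,l,st,ce=cv2.connectedComponentsWithStats(m2); i=1+np.argmax(st[1:,4]); print(st[i],ce[i])
pts=np.argwhere(l==i)[:,::-1].astype(np.float32); r=cv2.minAreaRect(pts);print(r,[onz(c,p,.076)for p in cv2.boxPoints(r)])
E
```

```text
rail [ 0.82867346 -0.32037654  0.464     ] [ 0.8289813  -0.34971717  0.464     ] [ 0.3784597  -0.31568463  0.464     ]
blue [343 249   4   4  14] [344.28571429 250.5       ] [ 0.5327408  -0.10553148  0.0615    ]
yellow [337 245   4   3  12] [338.5 246. ] [ 0.54600823 -0.08826502  0.0615    ]
red [345 256   5   4  13] [346.92307692 257.69230769] [ 0.51135081 -0.11342401  0.0615    ]
green [356 260   8   8  50] [359.88 263.42] [ 0.49283296 -0.14992152  0.081     ]
green [330 306  45   6 197] [352.26395939 308.93908629] [ 0.36081286 -0.1276919   0.081     ]
[ 316  202   59   46 1996] [345.68336673 224.68887776]
((345.4054260253906, 224.56756591796875), (53.92286682128906, 38.14056396484375), 9.462321281433105) [array([ 0.56418691, -0.01996061,  0.076     ]), array([ 0.67778773, -0.03739236,  0.076     ]), array([ 0.65305174, -0.19604957,  0.076     ]), array([ 0.53983912, -0.17697747,  0.076     ])]
```

View pics/z0.png

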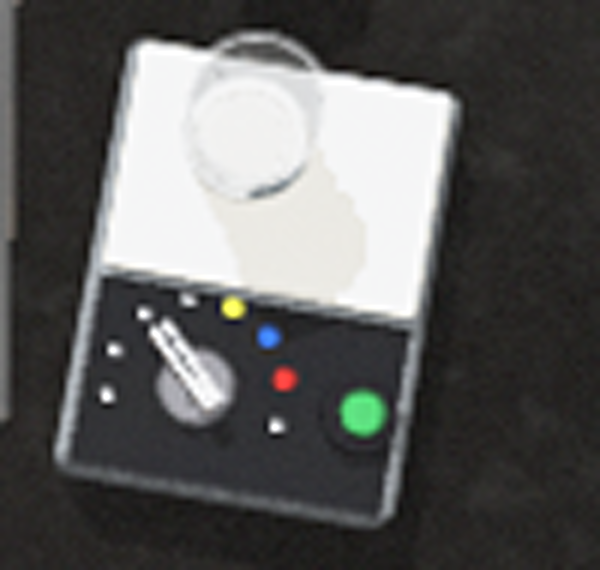

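The pointer is at dot 2. Yellow, blue and red are at dots 4, 5 and 6, so blue needs three clicks. Stirrer yaw is about -9°, and the axis is near (0.5065, -0.070). I'll raise first.

Request:
send_rows:
  moves: [0, 0, 0, 0, 0, 4, -1, 0, 0, 0, 0, 0, 4, -1, 0, 0, 0, 0, 0, 4, -1, 0, 0, 0, 0, 0, 4, -1, 0, 0, 0, 0, 0, 4, -1, 0, 0, 0, 0, 0, 4, -1, 0, 0, 0, 0, 0, 4, -1, 0, 0, 0, 0, 0, 4, -1, 0, 0, 0, 0, 0, 0, -1]

```text
time_s: 1.05
position: [0.2442, -0.5766, 0.5494]
tcp_rot: [[0.921, 0.39, 0.003], [0.39, -0.921, -0.013], [-0.002, 0.013, -1.0]]
force: [0.2, 0.3, 0.5]
opening: 0.262
```

Request:
send_rows:
  moves: [0, 0, -2, 1, 3, 0, -1, 0, 0, -2, 1, 3, 0, -1, 0, 0, -2, 1, 3, 0, -1, 0, 0, -2, 1, 3, 0, -1, 0, 0, -2, 1, 3, 0, -1, 0, 0, -2, 1, 3, 0, -1, 0, 0, -2, 1, 3, 0, -1, 0, 0, -2, 1, 3, 0, -1, 0, 0, -2, 1, 3, 0, -1, 0, 0, -2, 1, 3, 0, -1, 0, 0, -2, 1, 3, 0, -1, 0, 0, -2, 1, 3, 0, -1, 0, 0, -2, 1, 3, 0, -1, 0, 0, -2, 1, 3, 0, -1, 0, 0, -2, 1, 3, 0, -1, 0, 0, -2, 1, 0, 0, -1, 0, 0, 0, 0, 0, 0, -1]

```text
time_s: 2.75
position: [0.4042, -0.1245, 0.5414]
tcp_rot: [[0.988, -0.155, -0.001], [-0.155, -0.988, 0.001], [-0.002, -0.001, -1.0]]
force: [-0.1, -0.5, -1.3]
opening: 0.008
```

Request:
send_rows:
  moves: [-0.8, -5, 0, 1, 0, -4, -1, -0.8, -5, 0, 1, 0, -4, -1, -0.8, -5, 0, 1, 0, -4, -1, -0.8, -5, 0, 1, 0, -4, -1, 0, 0, 0, 0, 0, -4, -1, 0, 0, 0, 0, 0, 0, -1, 0, 0, 0, 0, 0, 0, -1]

```text
time_s: 3.45
position: [0.444, -0.1261, 0.3429]
tcp_rot: [[0.927, -0.158, 0.341], [-0.148, -0.987, -0.055], [0.346, 0.0, -0.938]]
force: [0.7, -0.2, 0.7]
opening: 0.006
```

```bash
python3 - <<'E'
from h import *
for n in ['wrist','top']: c=cap(n,n+'1'); print(ray(c,(320,240)))
print(read_state()['position'],read_state()['tcp_rot'].round(3),read_state()['joint_positions'])
E
```

```text
(array([ 0.46302365, -0.12814208,  0.52369111]), array([ 0.04932818, -0.00737347, -0.99878426]))
(array([ 0.34470796, -0.00257524,  1.56233712]), array([ 0.14411433, -0.02008539, -0.98936942]))
[ 0.4456     -0.12698353  0.34514327] [[ 0.925 -0.157  0.346]
 [-0.147 -0.988 -0.058]
 [ 0.35   0.003 -0.937]] [-35.93734396   0.30821731 107.9304869   11.16520768  53.76433148
  57.90712899]
```

View pics/wrist1.png

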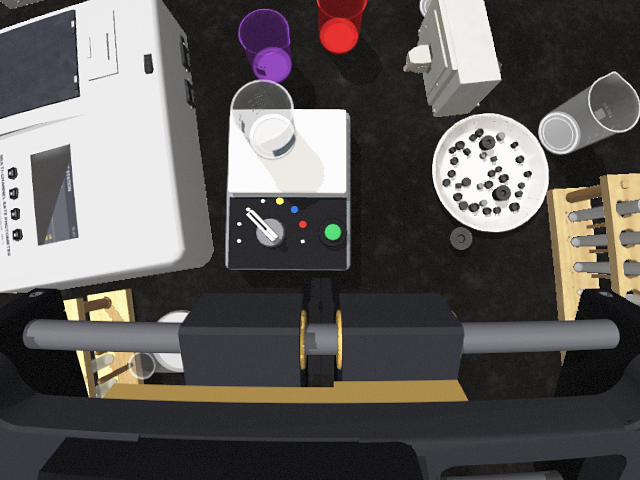

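The wrist view shows the panel clearly: axis near (269,233), blue dot at (294,209), key at (333,232), and the pointer toward the second-to-third dot. Measuring now.

```bash
python3 - <<'E'
from h import *
c=load('wrist1');im=c['pixels'][:,:,::-1]
cv2.imwrite('pics/z1.png',cv2.resize(im[75:275,220:355],None,fx=4,fy=3,interpolation=cv2.INTER_CUBIC)[:600])
cv2.imwrite('pics/z1b.png',cv2.resize(im[190:275,222:354],None,fx=6,fy=6,interpolation=cv2.INTER_CUBIC))
hsv=cv2.cvtColor(c['pixels'],cv2.COLOR_RGB2HSV)
P={}
for n,lo,hi,z in [('blue',(105,120,60),(130,255,255),.0615),('yellow',(22,120,120),(34,255,255),.0615),('red',(0,150,100),(6,255,255),.0615),('green',(45,120,80),(85,255,255),.081),('white',(0,0,130),(180,60,255),.06)]:
    m=cv2.inRange(hsv,lo,hi);k,l,st,ce=cv2.connectedComponentsWithStats(m)
    for i in range(1,k):
        if st[i,4]>3 and 225<ce[i][0]<350 and 196<ce[i][1]<268: print(n,st[i],ce[i].round(1),onz(c,ce[i],z).round(4)); P[n+(str(i) if n=='white' else '')]=onz(c,ce[i],z)[:2]
# fit axis,yaw from marks+key
loc={'green':(-60,-60)}
for n,k in [('yellow',4),('blue',5),('red',6)]:
    a=np.radians(105-30*k); loc[n]=(-60+44*np.cos(a),22+44*np.sin(a))
for n,p in P.items():
    if n.startswith('white'):
        pass
A=np.array([loc[n] for n in loc])/1000; B=np.array([P[n] for n in loc])
a=A-A.mean(0);b=B-B.mean(0);th=np.arctan2((a[:,0]*b[:,1]-a[:,1]*b[:,0]).sum(),(a*b).sum())
R=np.array([[np.cos(th),-np.sin(th)],[np.sin(th),np.cos(th)]]);t=B.mean(0)-R@A.mean(0)
print('yaw',np.degrees(th),'org',t,'res mm',(1000*(A@R.T+t-B)).round(1))
f=lambda x,y:(R@np.array([x,y])/1000+t).round(4)
print('axis',f(-60,22),'key',f(-60,-60))
# pointer bar corners: for viewing
E
```

```text
blue [291 206   8   7  48] [294.2 209. ] [ 0.5323 -0.1042  0.0615]
yellow [276 197   8   8  48] [279.5 200.5] [ 0.5468 -0.0863  0.0615]
red [299 221   8   7  45] [302.3 223.9] [ 0.5109 -0.1117  0.0615]
green [324 224  18  17 219] [332.4 231.6] [ 0.4929 -0.1488  0.081 ]
white [261 199   4   4  14] [262.3 200.5] [ 0.5508 -0.0633  0.06  ]
white [347 201   3  67 174] [348.  233.1] [ 0.4891 -0.17    0.06  ]
white [246 207  37  39 648] [266.1 228.3] [ 0.5129 -0.0628  0.06  ]
white [237 222   5   4  16] [239.  223.5] [ 0.5251 -0.0277  0.06  ]
white [237 239   4   4  14] [238.5 240.3] [ 0.5029 -0.0238  0.06  ]
white [301 240   4   3  12] [302.5 241. ] [ 0.4883 -0.1083  0.06  ]
yaw -9.842962233507794 org [ 0.56228531 -0.09989199] res mm [[-0.   0. ]
 [ 0.  -0.1]
 [-0.   0.2]
 [ 0.  -0.1]]
axis [ 0.5069 -0.068 ] key [ 0.4929 -0.1488]
```

View pics/z1b.png

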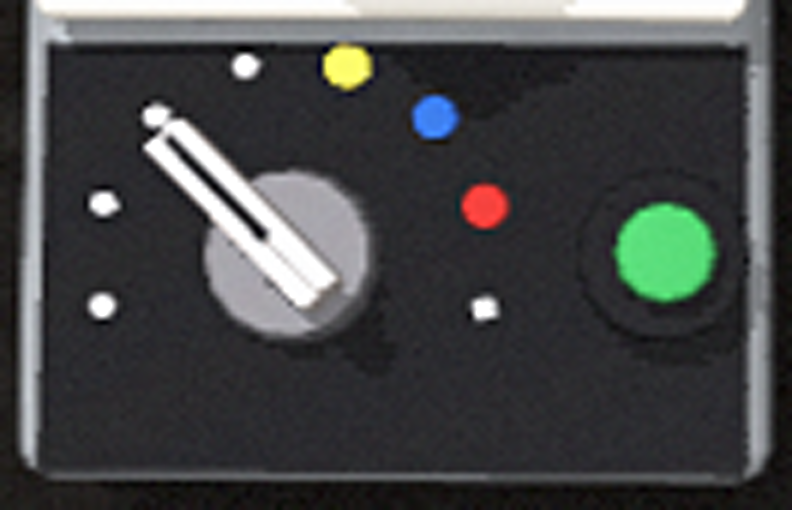

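View pics/z1.png

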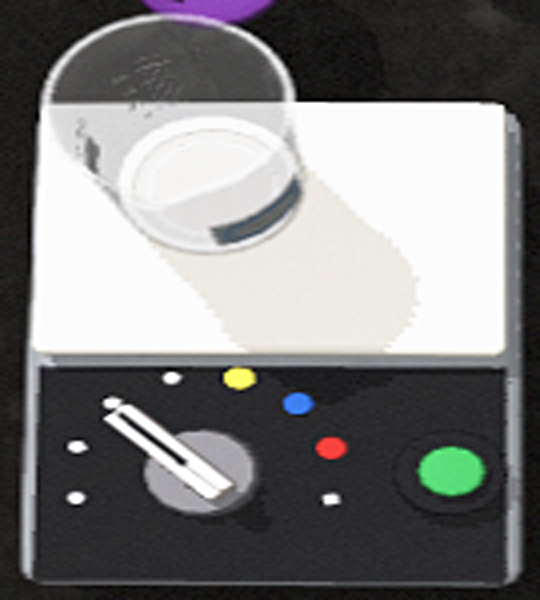

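```bash
python3 - <<'E'
from h import *
c=load('wrist1')
for u,v in [(250,185/3+75),(295.5,185/3+75),(273,158.5),(272,116)]: print(onz(c,(u,v),.076).round(4))
c=load('top1')
# state check: where TCP appears vs cameras; plan path
A=np.array([.5068,-.0687])
for a in [35.2,5,-24.8,-40,-44]:
    for r,o in [(24,18)]:
        u=np.array([np.cos(np.radians(a)),np.sin(np.radians(a))]);n=np.array([-u[1],u[0]])
        print(a,(A+(r*u+o*n)/1000).round(4))
E
```

```text
[ 0.6348 -0.0619  0.076 ]
[ 0.6249 -0.1212  0.076 ]
[ 0.6006 -0.0876  0.076 ]
[ 0.658  -0.0947  0.076 ]
35.2 [ 0.516  -0.0402]
5 [ 0.5291 -0.0487]
-24.8 [ 0.5361 -0.0624]
-40 [ 0.5368 -0.0703]
-44 [ 0.5366 -0.0724]
```

```bash
python3 - <<'E'
from h import *
c=load('top0');im=c['pixels'][:,:,::-1]
cv2.imwrite('pics/z2.png',cv2.resize(im[130:290,190:350],None,fx=3.7,fy=3.7))
w=load('wrist1')
for z in (0,.1,.15,.2):print(z,onz(c,(301,265),z).round(3),onz(c,(300,150),z).round(3),onz(w,(213,262),z).round(3),onz(w,(160,2),z).round(3))
E
```

```text
0 [0.494 0.023 0.   ] [0.86  0.032 0.   ] [0.482 0.033 0.   ] [0.92  0.067 0.   ]
0.1 [0.484 0.022 0.1  ] [0.827 0.03  0.1  ] [0.478 0.002 0.1  ] [0.833 0.03  0.1  ]
0.15 [0.479 0.021 0.15 ] [0.811 0.029 0.15 ] [ 0.476 -0.013  0.15 ] [0.789 0.011 0.15 ]
0.2 [0.475 0.02  0.2  ] [0.794 0.028 0.2  ] [ 0.475 -0.029  0.2  ] [ 0.746 -0.008  0.2  ]
```

View pics/z2.png

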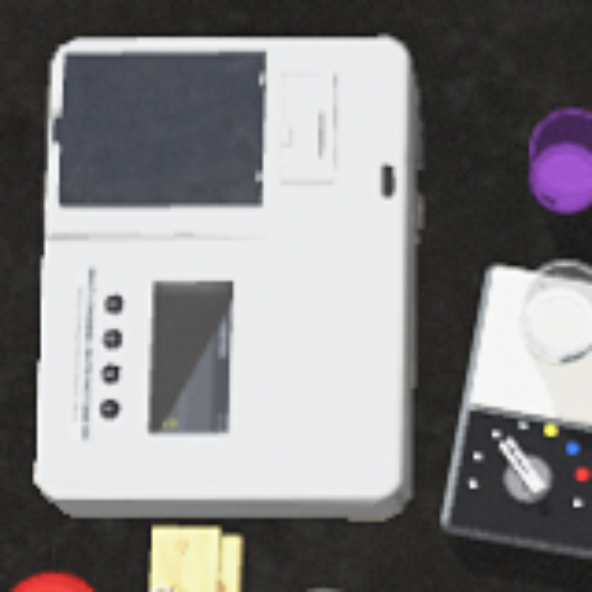

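```bash
python3 - <<'E'
from h import *
w=load('wrist1');im=w['pixels'][:,:,::-1]
cv2.imwrite('pics/z3.png',cv2.resize(im[100:300,100:270],None,fx=3,fy=3))
s=load('scene0');im=s['pixels'][:,:,::-1]
cv2.imwrite('pics/z4.png',cv2.resize(im[220:370,240:480],None,fx=3.3,fy=3.3))
E
```

```text
(no output)
```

View pics/z3.png

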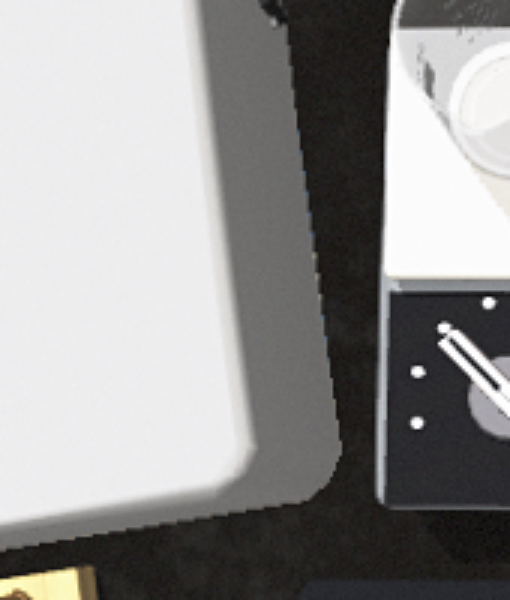

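View pics/z4.png

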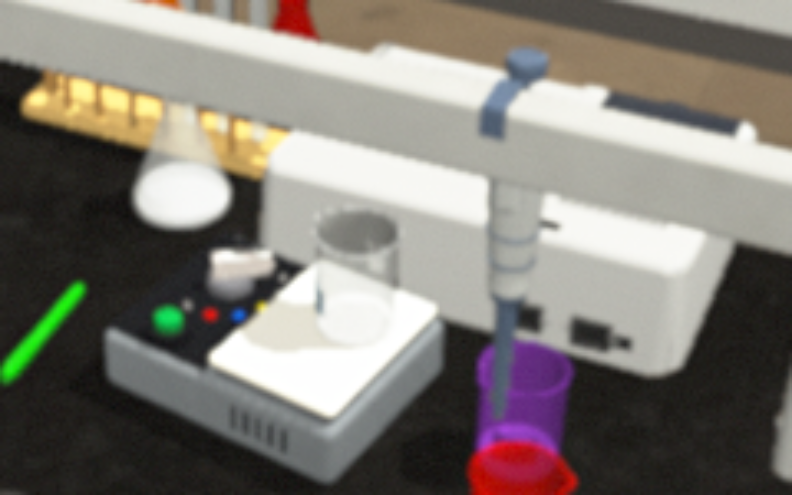

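Request:
send_rows:
  moves: [3.3, 5, 0, 1.6, 2.6, -2.5, -1, 3.3, 5, 0, 1.6, 2.6, -2.5, -1, 3.3, 5, 0, 1.6, 2.6, -2.5, -1, 3.3, 5, 0, 1.6, 2.6, -2.5, -1, 0, 0, 0, 0, 0, 0, -1, 0, 0, 0, 0, 0, 0, -1, 0, 0, 0, 0, 0, 0, -1]

```text
time_s: 4.25
position: [0.5085, -0.0221, 0.2445]
tcp_rot: [[0.983, -0.186, 0.005], [-0.184, -0.968, 0.168], [-0.027, -0.166, -0.986]]
force: [-0.4, 0.0, 0.6]
opening: 0.006
```

```bash
python3 - <<'E'
from h import *
for n in ['wrist','top','scene']: c=cap(n,n+'2')
s=read_state();print(s['position'],s['tcp_rot'].round(3),s['joint_positions'].round(1))
E
```

```text
[ 0.50787532 -0.02213229  0.2446096 ] [[ 0.982 -0.187  0.005]
 [-0.185 -0.968  0.169]
 [-0.027 -0.166 -0.986]] [-20.8  20.2  97.   10.   66.4  75.7]
```

View pics/wrist2.png

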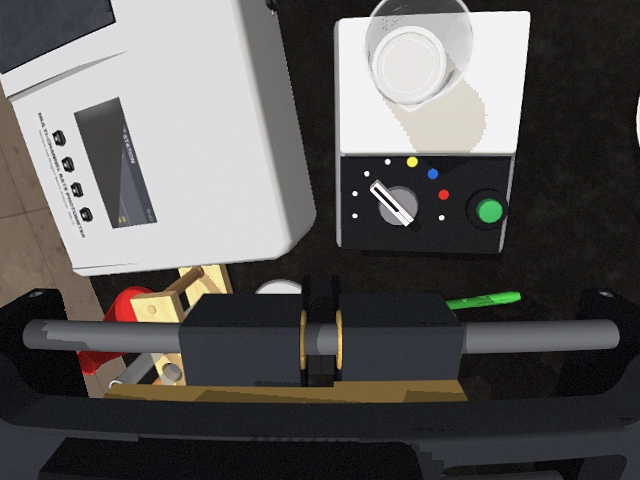

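View pics/scene2.png

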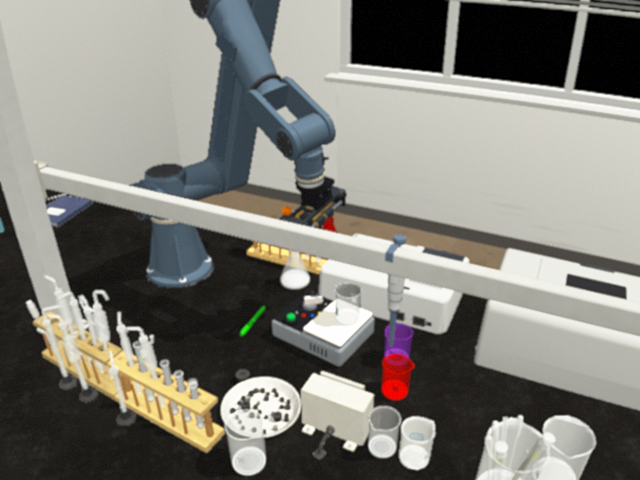

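Request:
send_rows:
  moves: [0, 0, 0, 0, 0, -3, -1, 0, 0, 0, 0, 0, -3, -1, 0, 0, 0, 0, 0, -3, -1, 0, 0, 0, 0, 0, -3, -1, 0, 0, 0, 0, 0, 0, -1, 0, 0, 0, 0, 0, 0, -1]

```text
time_s: 5.0
position: [0.508, -0.0218, 0.1237]
tcp_rot: [[0.982, -0.187, 0.002], [-0.185, -0.968, 0.17], [-0.03, -0.167, -0.985]]
force: [-0.4, -0.4, -0.9]
opening: 0.007
```

```bash
python3 - <<'E'
from h import *
for n in ['wrist','top','scene']: c=cap(n,n+'3')
im=c['pixels'][:,:,::-1];cv2.imwrite('pics/z5.png',cv2.resize(im[150:370,220:480],None,fx=2.7,fy=2.7))
im=load('top3')['pixels'][:,:,::-1];cv2.imwrite('pics/z6.png',cv2.resize(im[180:320,220:400],None,fx=4,fy=4))
s=read_state();print(s['position'],s['tcp_rot'].round(3),s['force'])
E
```

```text
[ 0.50915854 -0.02202096  0.12452924] [[ 0.982 -0.186  0.005]
 [-0.184 -0.968  0.169]
 [-0.026 -0.167 -0.986]] [-0.02634569 -0.35039831 -0.62926589]
```

View pics/z5.png

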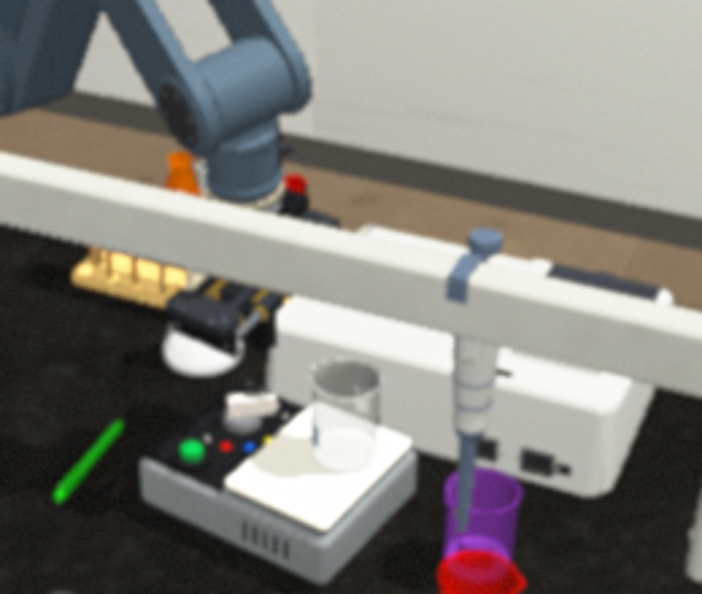

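View pics/wrist3.png

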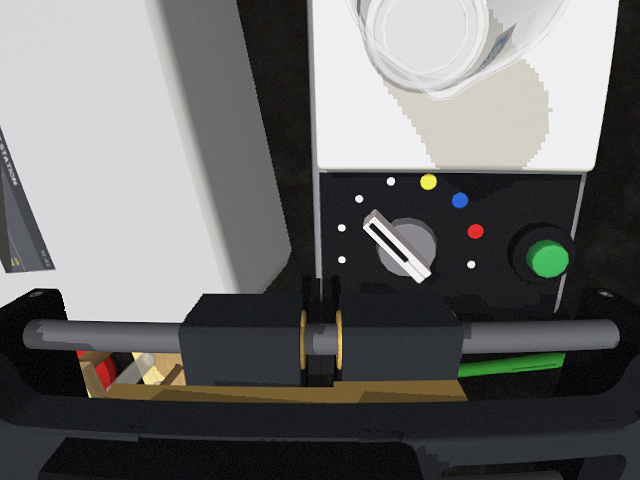

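View pics/z6.png

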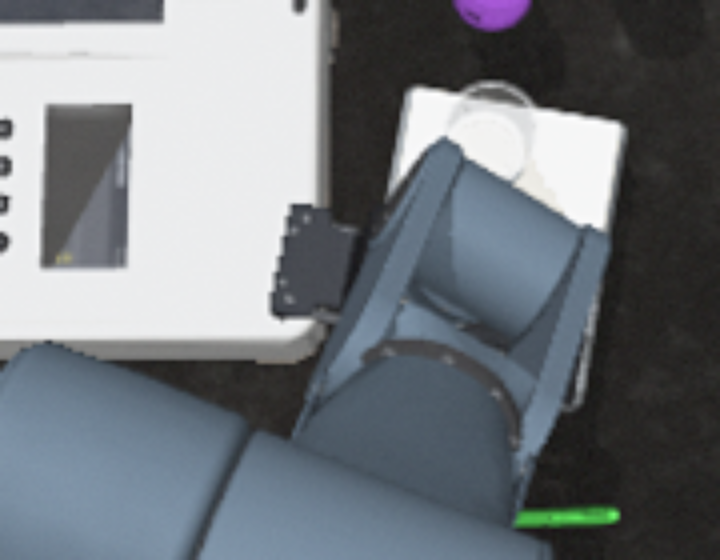

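```bash
python3 - <<'E'
from h import *
w1=load('wrist1');w3=load('wrist3')
# instrument right top edge line: choose matching x via z
for z in (.10,.11,.12,.13,.14,.15): print(z,onz(w1,(172,200),z).round(3),onz(w1,(183,250),z).round(3),onz(w3,(225,250),z).round(3),onz(w3,(190,140),z).round(3))
print(onz(w3,(289,245),0),onz(w1,(213,245),0))
# axis recheck
hsv=cv2.cvtColor(w3['pixels'],cv2.COLOR_RGB2HSV)
for n,lo,hi,z in [('blue',(105,120,60),(130,255,255),.0615),('yellow',(22,120,120),(34,255,255),.0615),('red',(0,150,100),(6,255,255),.0615),('green',(45,120,80),(65,255,255),.081)]:
    m=cv2.inRange(hsv,lo,hi);m[:160]=0;m[285:]=0;m[:,:330]=0;k,l,st,ce=cv2.connectedComponentsWithStats(m)
    for i in range(1,k):
        if st[i,4]>60:print(n,ce[i],onz(w3,ce[i],z).round(4))
E
```

```text
0.1 [0.562 0.042 0.1  ] [0.499 0.037 0.1  ] [0.531 0.038 0.1  ] [0.597 0.041 0.1  ]
0.11 [0.56  0.038 0.11 ] [0.498 0.033 0.11 ] [0.534 0.032 0.11 ] [0.596 0.035 0.11 ]
0.12 [0.558 0.034 0.12 ] [0.497 0.029 0.12 ] [0.537 0.027 0.12 ] [0.596 0.029 0.12 ]
0.13 [0.555 0.03  0.13 ] [0.496 0.025 0.13 ] [0.541 0.021 0.13 ] [0.595 0.023 0.13 ]
0.14 [0.553 0.026 0.14 ] [0.495 0.021 0.14 ] [0.544 0.016 0.14 ] [0.595 0.018 0.14 ]
0.15 [0.551 0.022 0.15 ] [0.494 0.018 0.15 ] [0.547 0.01  0.15 ] [0.594 0.012 0.15 ]
[0.49781715 0.03151056 0.        ] [0.50716098 0.02921192 0.        ]
blue [459.46902655 200.04424779] [ 0.5317 -0.1035  0.0615]
yellow [427.92056075 181.41121495] [ 0.5462 -0.0858  0.0615]
red [475.10880829 230.98445596] [ 0.5103 -0.1115  0.0615]
```

Request:
send_rows:
  moves: [0, 0, 0, 0, 0, -1.5, -1, 0, 0, 0, 0, 0, -1.5, -1, 0, 0, 0, 0, 0, -1.5, -1, 0, 0, 0, 0, 0, 0, -1, 0, 0, 0, 0, 0, 0, -1]

```text
time_s: 5.65
position: [0.5085, -0.0216, 0.0786]
tcp_rot: [[0.982, -0.186, 0.003], [-0.184, -0.968, 0.17], [-0.029, -0.167, -0.985]]
force: [0.5, -0.4, 0.4]
opening: 0.002
```

```bash
python3 - <<'E'
from h import *
c=cap('wrist','wrist4')
s=read_state();print(s['position'],s['tcp_rot'].round(3),s['force'])
A=np.array([.5066,-.068]);th=np.radians(-9.7);R=np.array([[np.cos(th),-np.sin(th)],[np.sin(th),np.cos(th)]])
for p in [(3.9,37.5),(10.9,30.6),(17,22),(25,16),(32,6)]: print(p,(A+R@np.array(p)/1000).round(4))
print('now in stirrer', R.T@(s['position'][:2]-A)*1000)
E
```

```text
[ 0.50875603 -0.02170608  0.07873802] [[ 0.982 -0.186  0.003]
 [-0.184 -0.968  0.169]
 [-0.028 -0.167 -0.986]] [-0.51885436 -0.72625201  0.78436116]
(3.9, 37.5) [ 0.5168 -0.0317]
(10.9, 30.6) [ 0.5225 -0.0397]
(17, 22) [ 0.5271 -0.0492]
(25, 16) [ 0.5339 -0.0564]
(32, 6) [ 0.5392 -0.0675]
now in stirrer [-5.67483025 45.99534326]
```

View pics/wrist4.png

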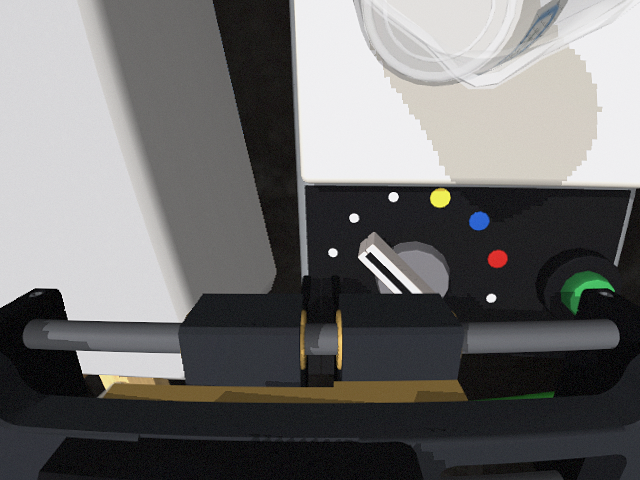

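Request:
send_rows:
  moves: [0, 0, 0, 0.4, -0.5, 0, -1, 0, 0, 0, 0.4, -0.5, 0, -1, 0, 0, 0, 0.3, -0.4, 0, -1, 0, 0, 0, 0.3, -0.4, 0, -1, 0, 0, 0, 0, 0, 0, -1]

```text
time_s: 6.2
position: [0.5229, -0.0405, 0.0776]
tcp_rot: [[0.982, -0.187, 0.003], [-0.185, -0.968, 0.169], [-0.029, -0.166, -0.986]]
force: [-0.6, 0.9, 0.5]
opening: 0.005
```

```bash
python3 - <<'E'
from h import *
c=cap('wrist','wrist5')
s=read_state();print(s['position'],s['force'])
E
```

```text
[ 0.52251121 -0.04023819  0.077527  ] [-0.2764091  -0.11576588 -0.16883558]
```

View pics/wrist5.png

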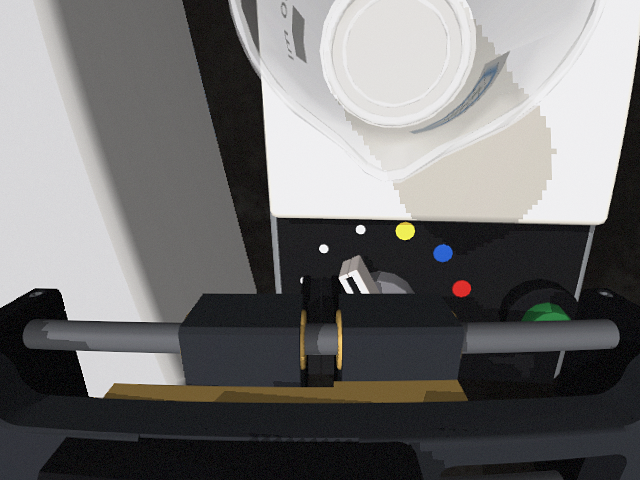

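Request:
send_rows:
  moves: [0, 0, 0, 0.3, -0.3, 0, -1, 0, 0, 0, 0.3, -0.3, 0, -1, 0, 0, 0, 0.3, -0.3, 0, -1, 0, 0, 0, 0.3, -0.3, 0, -1, 0, 0, 0, 0, 0, 0, -1]

```text
time_s: 6.75
position: [0.5345, -0.0519, 0.0775]
tcp_rot: [[0.982, -0.187, 0.002], [-0.184, -0.968, 0.17], [-0.03, -0.167, -0.985]]
force: [-0.3, -0.1, -0.1]
opening: 0.003
```

```bash
python3 - <<'E'
from h import *
c=cap('wrist','wrist6');c=cap('scene','scene6');
im=c['pixels'][:,:,::-1];cv2.imwrite('pics/z7.png',cv2.resize(im[260:350,260:380],None,fx=6,fy=6,interpolation=2))
s=read_state();print(s['position'],s['force'])
E
```

```text
[ 0.53429109 -0.05172329  0.0775025 ] [ 0.33291459  0.56108659 -0.34369756]
```

View pics/wrist6.png

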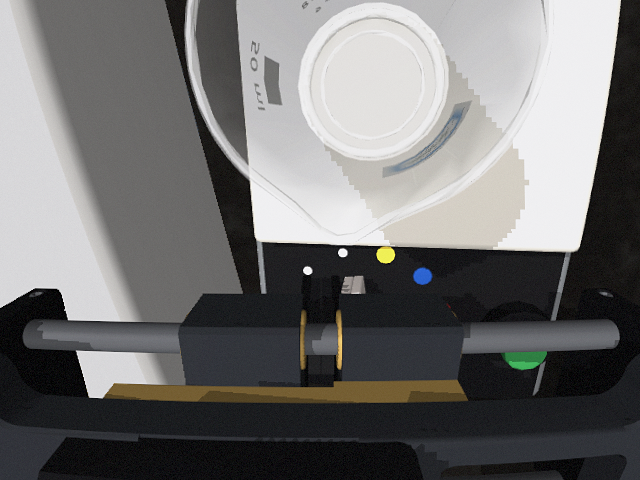

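View pics/z7.png

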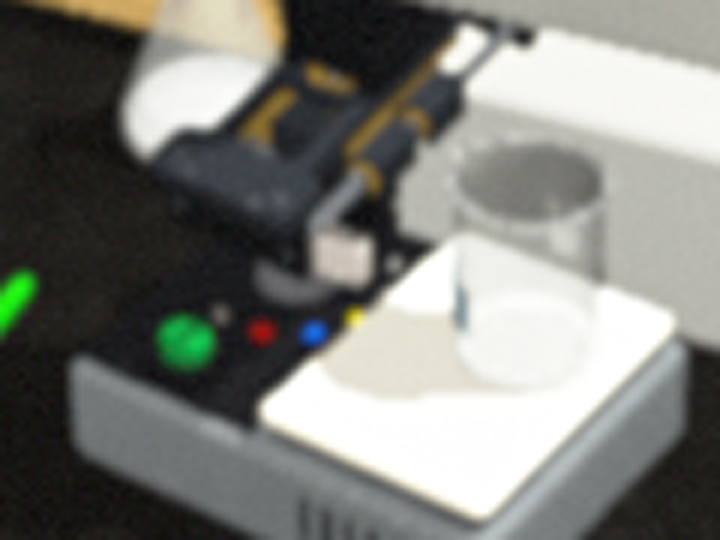

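```bash
cat >> h.py <<'E'
A=np.array([.5066,-.068]);th=np.radians(-9.7);R2=np.array([[np.cos(th),-np.sin(th)],[np.sin(th),np.cos(th)]])
def tip(c,a,y=0,z=.09,r=.034):
    a=np.radians(a);l=np.array([r*np.cos(a)-y*np.sin(a),r*np.sin(a)+y*np.cos(a)])
    return proj(c,[*(A+R2@l),z])[0].round(0)
E
python3 - <<'E'
from h import *
for n in ['wrist5','wrist6','scene6']:
    c=load(n)
    for a in (45,30,15,10,5,0,-15): print(n,a,tip(c,a,.005),tip(c,a,-.005))
c=load('wrist6')['pixels'][:,:,::-1];cv2.imwrite('pics/z8.png',cv2.resize(c[230:310,280:440],None,fx=5,fy=5,interpolation=2))
E
```

```text
wrist5 45 [323. 290.] [338. 277.]
wrist5 30 [336. 278.] [355. 269.]
wrist5 15 [353. 269.] [374. 265.]
wrist5 10 [359. 268.] [381. 265.]
wrist5 5 [365. 266.] [388. 265.]
wrist5 0 [372. 265.] [394. 266.]
wrist5 -15 [392. 266.] [414. 272.]
wrist6 45 [305. 313.] [318. 301.]
wrist6 30 [317. 302.] [335. 294.]
wrist6 15 [333. 295.] [353. 291.]
wrist6 10 [338. 293.] [360. 291.]
wrist6 5 [345. 292.] [366. 291.]
wrist6 0 [351. 291.] [373. 292.]
wrist6 -15 [370. 292.] [391. 298.]
scene6 45 [321. 294.] [322. 296.]
scene6 30 [322. 296.] [321. 298.]
scene6 15 [321. 298.] [320. 300.]
scene6 10 [321. 299.] [319. 301.]
scene6 5 [321. 299.] [319. 301.]
scene6 0 [320. 300.] [318. 302.]
scene6 -15 [318. 302.] [315. 303.]
```

View pics/z8.png

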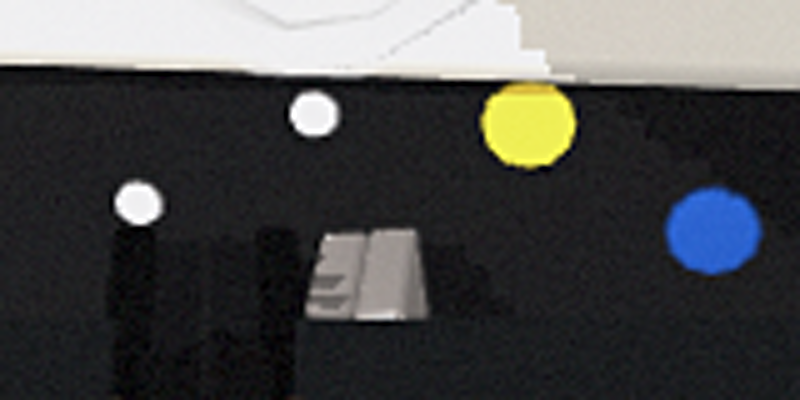

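```bash
python3 - <<'E'
from h import *
c=load('wrist5')['pixels'][:,:,::-1];cv2.imwrite('pics/z9.png',cv2.resize(c[220:310,280:440],None,fx=5,fy=5,interpolation=2))
E
```

```text
(no output)
```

View pics/z9.png

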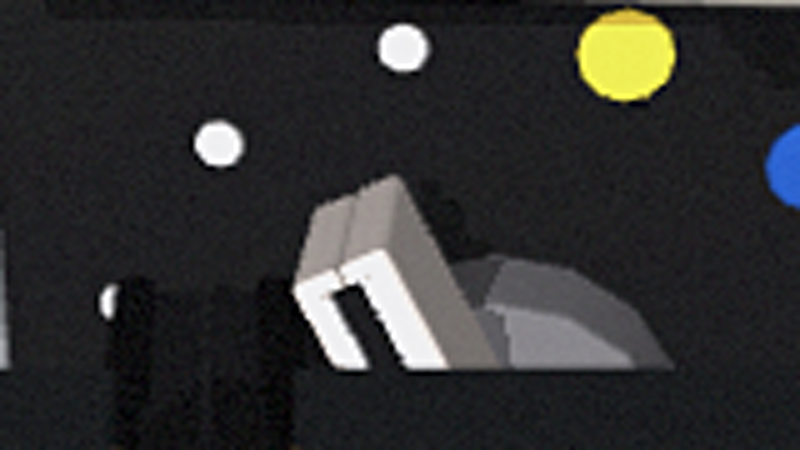

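Request:
send_rows:
  moves: [0, 0, 0, 0.2, -0.3, 0, -1, 0, 0, 0, 0.1, -0.3, 0, -1, 0, 0, 0, 0, 0, 0, -1, 0, 0, 0, 0, 0, 0, -1]

```text
time_s: 7.25
position: [0.5373, -0.058, 0.0776]
tcp_rot: [[0.982, -0.187, 0.002], [-0.184, -0.968, 0.169], [-0.03, -0.167, -0.986]]
force: [0.7, 0.9, 0.7]
opening: 0.005
```

```bash
python3 - <<'E'
from h import *
cc=cap('wrist','wrist7');c=cap('scene','scene7')
i1=cv2.resize(cc['pixels'][230:310,280:440,::-1],None,fx=5,fy=5,interpolation=2)
i2=cv2.resize(c['pixels'][285:325,285:345,::-1],None,fx=5,fy=5,interpolation=2)
o=np.zeros((600,800,3),np.uint8);o[:400]=i1;o[400:,:300]=i2;cv2.imwrite('pics/z10.png',o)
s=read_state();print(s['position'],s['force'],R2.T@(s['position'][:2]-A)*1000)
for a in (10,5,0,-5,-10,-15,-20): print(a,tip(cc,a,.005),tip(cc,a,-.005))
E
```

```text
[ 0.53703844 -0.05767984  0.07763898] [-0.28493762 -0.30546942 -0.09430865] [28.26443602 15.30117395]
10 [327. 299.] [348. 297.]
5 [333. 298.] [354. 298.]
0 [339. 297.] [360. 299.]
-5 [346. 297.] [367. 300.]
-10 [352. 297.] [373. 302.]
-15 [358. 298.] [379. 304.]
-20 [365. 299.] [385. 307.]
```

View pics/z10.png

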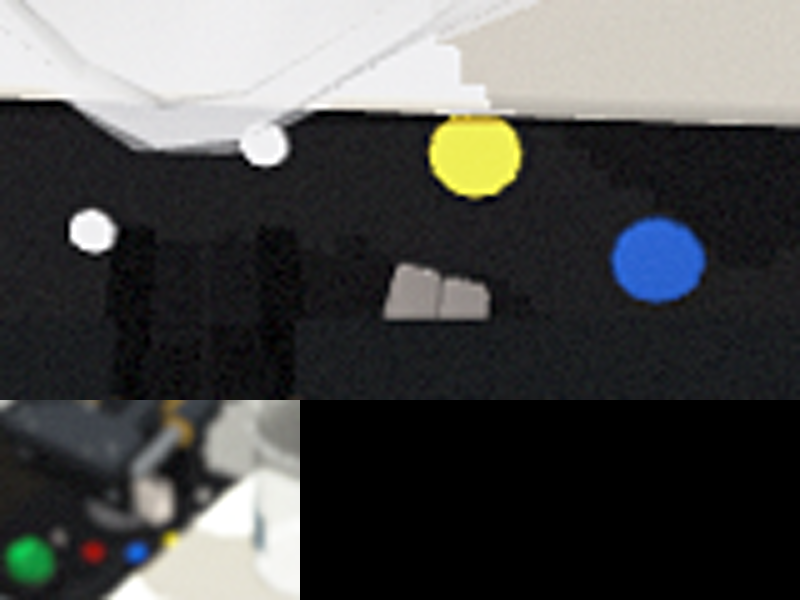

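Request:
send_rows:
  moves: [0, 0, 0, 0.1, -0.4, 0, -1, 0, 0, 0, 0.1, -0.4, 0, -1, 0, 0, 0, 0, -0.3, 0, -1, 0, 0, 0, 0, 0, 0, -1, 0, 0, 0, 0, 0, 0, -1]

```text
time_s: 7.85
position: [0.5393, -0.0692, 0.0776]
tcp_rot: [[0.982, -0.187, 0.002], [-0.184, -0.968, 0.169], [-0.029, -0.166, -0.986]]
force: [-0.4, 0.2, -0.0]
opening: 0.007
```

```bash
cat > look.py <<'E'
import sys
from h import *
n=sys.argv[1]
cc=cap('wrist','wrist'+n);c=cap('scene','scene'+n)
i1=cv2.resize(cc['pixels'][230:310,280:440,::-1],None,fx=5,fy=5,interpolation=2)
i2=cv2.resize(c['pixels'][285:325,285:345,::-1],None,fx=5,fy=5,interpolation=2)
o=np.zeros((600,800,3),np.uint8);o[:400]=i1;o[400:,:300]=i2;cv2.imwrite(f'pics/l{n}.png',o)
s=read_state();print(s['position'],s['force'],R2.T@(s['position'][:2]-A)*1000)
for a in (-10,-15,-20,-25,-30,-35,-45): print(a,tip(cc,a,.005),tip(cc,a,-.005),'scene',tip(c,a))
E
python3 look.py 8
```

```text
[ 0.5391543  -0.0688984   0.07760891] [-0.65554273 -0.06416329  0.2288605 ] [32.24025806  4.59950083]
-10 [329. 303.] [350. 308.] scene [318. 302.]
-15 [336. 304.] [356. 310.] scene [317. 302.]
-20 [342. 305.] [361. 313.] scene [316. 303.]
-25 [348. 307.] [367. 316.] scene [315. 303.]
-30 [354. 309.] [372. 320.] scene [314. 303.]
-35 [360. 312.] [376. 324.] scene [313. 304.]
-45 [370. 318.] [385. 332.] scene [311. 304.]
```

View pics/l8.png

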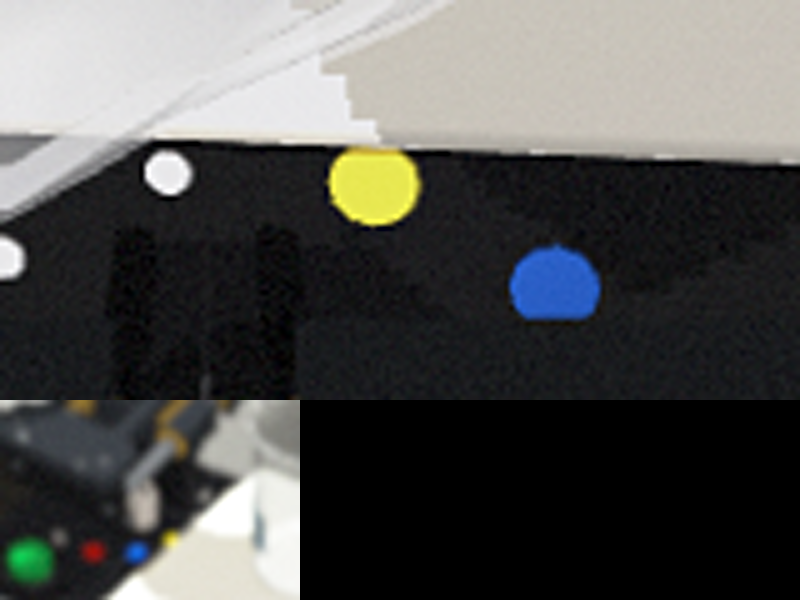

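Request:
send_rows:
  moves: [0, 0, 0, 0, -0.2, 0, -1, 0, 0, 0, 0, -0.1, 0, -1, 0, 0, 0, 0, 0, 0, -1, 0, 0, 0, 0, 0, 0, -1]

```text
time_s: 8.35
position: [0.5389, -0.0716, 0.0776]
tcp_rot: [[0.982, -0.187, 0.001], [-0.184, -0.968, 0.17], [-0.031, -0.167, -0.985]]
force: [0.1, -0.4, 0.4]
opening: 0.006
```

```bash
python3 look.py 9|head -1
```

```text
[ 0.53887338 -0.07143676  0.07755666] [ 0.56536681 -0.66864281 -0.70181632] [32.39103911  2.05009235]
```

View pics/l9.png

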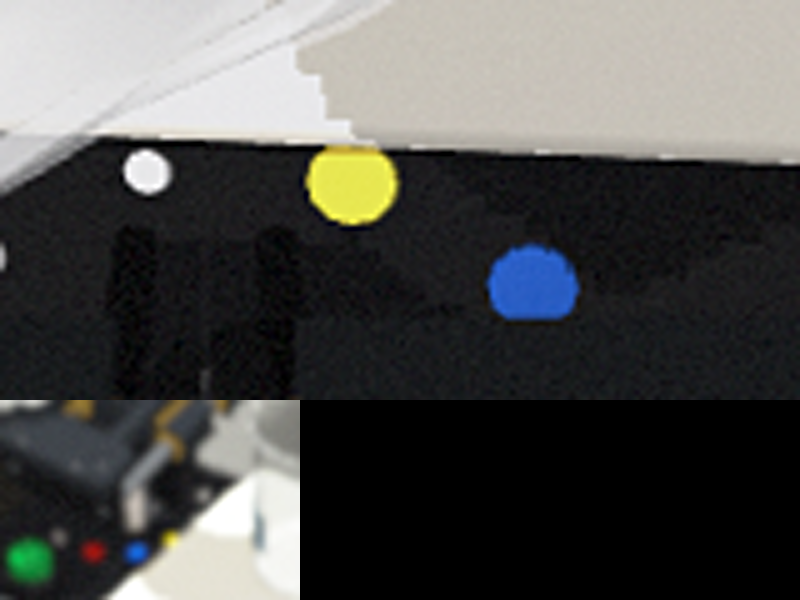

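Request:
send_rows:
  moves: [0, 0, 0, 0, 0.5, 0, -1, 0, 0, 0, 0, 0.5, 0, -1, 0, 0, 0, 0, 0, 3, -1, 0, 0, 0, -0.5, 0, 4, -1, 0, 0, 0, -0.5, 0, 4, -1, 0, 0, 0, -0.5, 0, 4, -1, 0, 0, 0, -1, 0, 2, -1, 0, 0, 0, 0, 0, 0, -1, 0, 0, 0, 0, 0, 0, -1]

```text
time_s: 9.35
position: [0.5136, -0.061, 0.2475]
tcp_rot: [[0.982, -0.186, 0.001], [-0.184, -0.968, 0.17], [-0.03, -0.167, -0.985]]
force: [0.0, -0.1, 0.1]
opening: 0.003
```

```bash
python3 - <<'E'
from h import *
c=cap('wrist','wrist10');s=read_state();print(s['position'],s['tcp_rot'].round(3))
cv2.imwrite('pics/z11.png',cv2.resize(c['pixels'][90:290,220:520,::-1],None,fx=2.6,fy=2.6,interpolation=2))
hsv=cv2.cvtColor(c['pixels'],cv2.COLOR_RGB2HSV)
for n,lo,hi,z in [('blue',(105,120,60),(130,255,255),.0615),('yellow',(22,120,120),(34,255,255),.0615),('red',(0,150,100),(6,255,255),.0615),('green',(45,120,80),(85,255,255),.081)]:
    m=cv2.inRange(hsv,lo,hi);m[:100]=0;m[285:]=0;m[:,:330]=0;k,l,st,ce=cv2.connectedComponentsWithStats(m)
    for i in range(1,k):
        if st[i,4]>40:print(n,ce[i],onz(c,ce[i],z).round(4))
for a in(-15,-45,-75):print(a,tip(c,a,0),tip(c,a,0,r=-.014))
E
```

```text
[ 0.51333852 -0.06088932  0.24664236] [[ 0.982 -0.187 -0.   ]
 [-0.184 -0.968  0.171]
 [-0.032 -0.168 -0.985]]
blue [392.05434783 184.08695652] [ 0.5318 -0.1035  0.0615]
yellow [371.82142857 172.33333333] [ 0.5463 -0.0858  0.0615]
red [403.03703704 203.81481481] [ 0.5106 -0.1115  0.0615]
green [445.8632287  219.77578475] [ 0.4944 -0.1481  0.081 ]
-15 [368. 187.] [354. 235.]
-45 [385. 197.] [348. 231.]
-75 [394. 213.] [344. 225.]
```

View pics/z11.png

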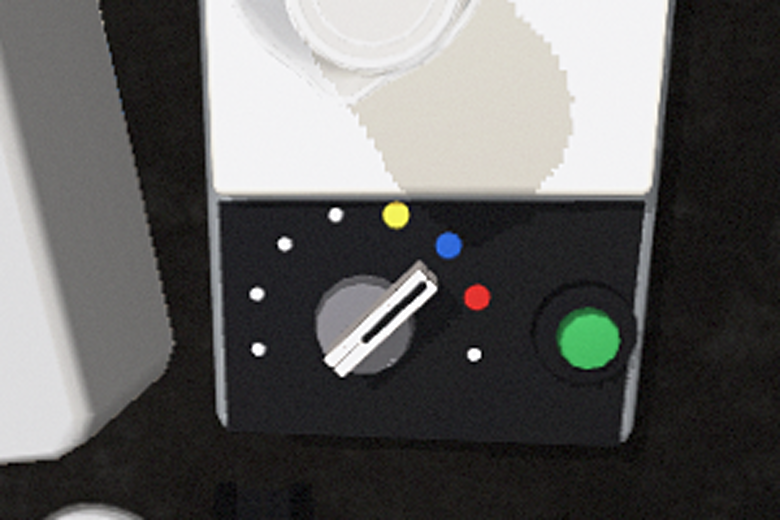

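The pointer now rests at blue: its tip is at (385,197), matching the prediction for dot 5. Next, the key.

Request:
send_rows:
  moves: [-2.5, 0, 0, -0.5, -2.2, -1, -1, -2.5, 0, 0, -0.5, -2.2, -1, -1, -2.5, 0, 0, -0.5, -2.2, -1, -1, -2.3, 0, 0, -0.5, -2.2, -1, -1, 0, 0, 0, 0, 0, -3, -1, 0, 0, 0, 0, 0, -3, -1, 0, 0, 0, 0, 0, -2.6, -1, 0, 0, 0, 0, 0, 0, -1, 0, 0, 0, 0, 0, 0, -1]

```text
time_s: 10.3
position: [0.4933, -0.149, 0.1203]
tcp_rot: [[0.982, -0.187, -0.002], [-0.187, -0.982, 0.002], [-0.002, -0.001, -1.0]]
force: [0.2, -0.1, 0.7]
opening: 0.005
```

```bash
python3 - <<'E'
from h import *
c=cap('wrist','wrist11');s=read_state();print(s['position'],s['tcp_rot'].round(3),s['force'])
print('tcp',proj(c,s['position']),'key',proj(c,[.4935,-.1485,.081]))
c=cap('scene','scene11');cv2.imwrite('pics/z12.png',cv2.resize(c['pixels'][250:350,250:390,::-1],None,fx=5,fy=5,interpolation=2))
print('tcp',proj(c,s['position']),'key',proj(c,[.4935,-.1485,.081]))
E
```

```text
[ 0.49414529 -0.14942334  0.12138592] [[ 0.982 -0.187  0.001]
 [-0.187 -0.982  0.   ]
 [ 0.001 -0.    -1.   ]] [0.3839313  0.12618625 0.35941345]
tcp [[323.03661152 293.2765384 ]] key [[321.37192469 265.55672463]]
tcp [[289.87668154 302.36240776]] key [[290.35194099 314.62489468]]
```

View pics/wrist11.png

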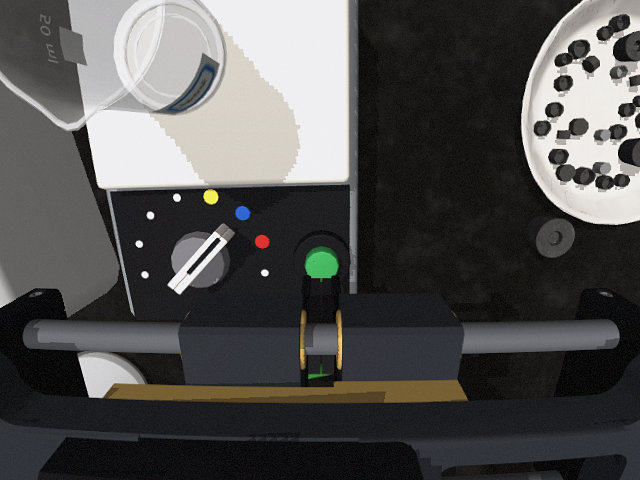

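View pics/z12.png

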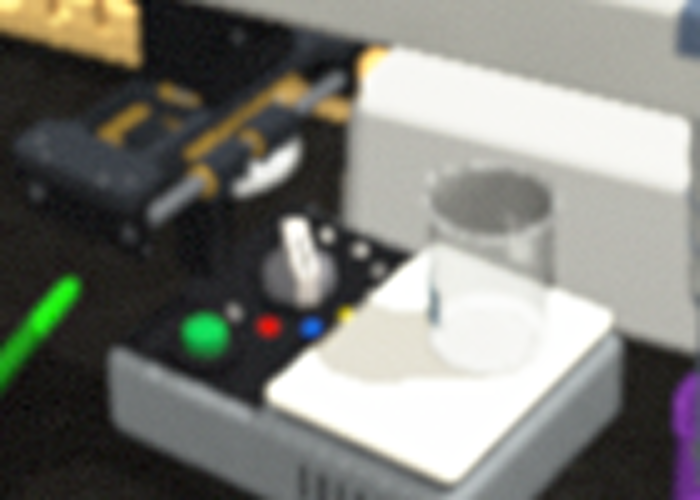

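Request:
send_rows:
  moves: [0, 0, 0, 0, 0, -2, -1, 0, 0, 0, 0, 0, -1.5, -1, 0, 0, 0, 0, 0, -0.5, -1, 0, 0, 0, 0, 0, -0.4, -1, 0, 0, 0, 0, 0, 0, -1, 0, 0, 0, 0, 0, 0, -1]

```text
time_s: 11.0
position: [0.4941, -0.1495, 0.0784]
tcp_rot: [[0.982, -0.187, 0.002], [-0.187, -0.982, -0.0], [0.002, 0.0, -1.0]]
force: [-0.6, -0.3, 3.4]
opening: 0.007
```

Request:
send_rows:
  moves: [0, 0, 0, 0, 0, -0.2, -1, 0, 0, 0, 0, 0, -0.1, -1, 0, 0, 0, 0, 0, 0, -1, 0, 0, 0, 0, 0, 0, -1]

```text
time_s: 11.4
position: [0.4942, -0.1495, 0.0762]
tcp_rot: [[0.982, -0.187, 0.002], [-0.187, -0.982, -0.001], [0.003, 0.0, -1.0]]
force: [-1.6, 1.8, 13.0]
opening: 0.008
```

13 N at 4.8 mm of travel, well above the roughly 4 N needed, so the key is on its stop. Releasing.

Request:
send_rows:
  moves: [0, 0, 0, 0, 0, 0, -1, 0, 0, 0, 0, 0, 1, -1, 0, 0, 0, 0, 0, 2, -1, 0, 0, 0, 0, 0, 4, -1, 0, 0, 0, -1, 0, 4, -1, 0, 0, 0, -2, 0, 4, -1, 0, 0, 0, -2, 0, 2, -1, 0, 0, 0, 0, 0, 0, -1, 0, 0, 0, 0, 0, 0, -1]

```text
time_s: 12.3
position: [0.4443, -0.1497, 0.2449]
tcp_rot: [[0.982, -0.187, 0.003], [-0.187, -0.982, -0.001], [0.003, 0.0, -1.0]]
force: [-0.0, 0.5, 0.4]
opening: 0.008
```

```bash
python3 - <<'E'
from h import *
c=cap('wrist','wrist12');s=read_state();print(s['position'],s['force'])
hsv=cv2.cvtColor(c['pixels'],cv2.COLOR_RGB2HSV)
for n,lo,hi,z in [('blue',(105,120,60),(130,255,255),.0615),('green',(45,120,80),(85,255,255),.081)]:
    m=cv2.inRange(hsv,lo,hi);k,l,st,ce=cv2.connectedComponentsWithStats(m)
    for i in range(1,k):
        if st[i,4]>40:print(n,st[i],ce[i],onz(c,ce[i],z).round(4))
print([tip(c,a) for a in (-15,-45,-75)])
cv2.imwrite('pics/z13.png',cv2.resize(c['pixels'][60:300,120:420,::-1],None,fx=2.5,fy=2.5,interpolation=2))
E
```

```text
[ 0.44417732 -0.14951201  0.24407793] [-0.5840008   0.02687946 -0.2075079 ]
blue [252 131  11  11  98] [256.87755102 135.7755102 ] [ 0.5321 -0.1034  0.0615]
green [299 157  23  24 415] [310.17108434 168.32771084] [ 0.4935 -0.1486  0.081 ]
green [266 257 107  30 956] [320.91422594 271.11715481] [ 0.3909 -0.139   0.081 ]
[array([227., 135.]), array([245., 144.]), array([256., 161.])]
```

View pics/z13.png

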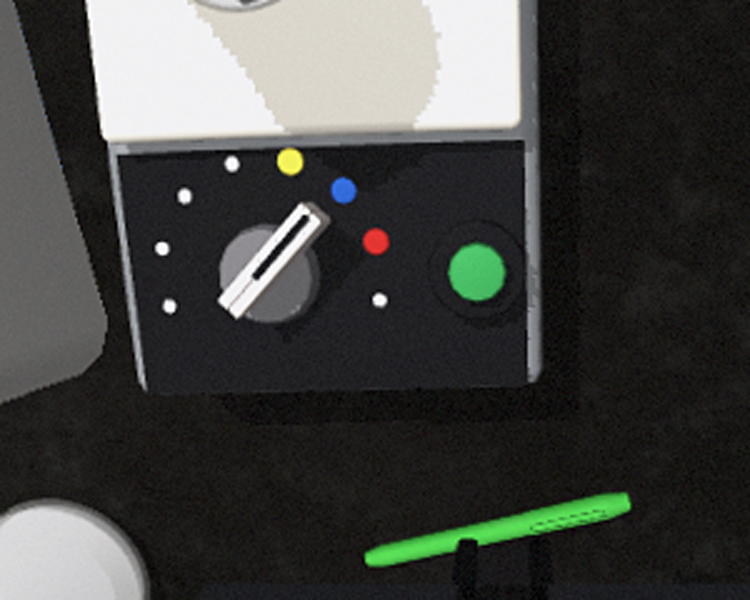

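```bash
python3 -c "
from rig import hand_in
print(hand_in())"
```

```text
the job is handed in; nothing more can be done
None
```

I pushed the pointer clockwise with the closed fingertips, three clicks from dot 2 to the blue mark at dot 5. I then pressed the green start key down and let it up again, and handed the job in at about 12.4 s of the 51 s allowed.

**Pointer:** in the last wrist picture it rests on the blue mark, matching the position predicted for dot 5. An earlier check, after the third click and before the key press, matched to about a pixel.

**Start key:** the press reached 4.8 mm below the key's expected rest height, with 13 N on the tool, so it was against its stop. Afterwards the key's centre appears at its rest position, though a single view is weak evidence of its height.

**Other objects:** I saw no contact with the beaker, flask, stopper or marker, but I did not measure their positions again. The hand was clear, about 0.16 m above the key, with tool forces at noise level.

**Disagreement:** the camera views differed by up to 2 mm on where the selector axis is. The fingertips were also about 3–4 mm slimmer than I had assumed, so the second and third clicks each needed a small extra push.

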